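# Open the walnut chocolate box

### The arm

A 6-joint arm with a two-finger parallel gripper is mounted at the origin on the work surface. World frame = base frame: x ahead of the robot, y to its left, z up, the work surface at z = 0. Lengths are in mm, angles in rad, forces in N, time in s.
With the tool pointing down it reaches from about 300 to 775 mm from the base axis. Payload 14.6 kg.
Tool frame: the origin (TCP) lies at the very end of the fingers, on their centre line; the grasp point (between the pads) lies 19 mm behind it (grip_point_offset is the distance from the TCP to the grasp point, in mm); z points along the fingers, y is the line along which they close (so a half turn about z gives the same grasp; the last joint's range is limited). The gripper opens to 94 mm and grips with 3 to 60 N. Pads are 16 mm wide; open, the fingers measure 119 mm over their backs; the gripper's body (75 mm by 177 mm) begins 78 mm behind the grasp point.
Start: joints at [-1.281, 0.3, 1.521, -0, 1.321, -0.067], TCP at [192.095, -515.353, 205.446] pointing down, gripper open.
Joint ranges: [-3.03, 3.03], [-0.79, 2.21], [0.23, 2.52], [-1.04, 4.18], [0, 3.07], [-2.55, 2.55]. Speed limits (rad/s): [2.22, 2.22, 2.57, 3.14, 3.14, 3.14].

### API

Orientations are given as [roll, pitch, yaw] about the fixed x, y, z axes, in that order (R = Rz(yaw) Ry(pitch) Rx(roll)).
In Python, from cell import read_state, camera, camera_info, sign_off, grip_point_offset gives the robot as it stands.
- The arm moves only by the shell command python3 -m handwheel 'ROWS' [FORCE]. ROWS is text: rows parted by semicolons, each of 5 numbers parted by spaces: the shift along the world's x, y, z in units of 40 mm (1.0 is 40 mm), then the turn about the world's z in units of 5 degrees (1.0 is 5 degrees), then the closure, from 0 (fully open) to 1 (shut). In form: dx dy dz yaw gripper; .... A call has 1 to 12 rows; each row shifts and turns the commanded pose from where the row before left it; what a row does not reach is not made up. A row lasts 1/12 s, in which the tool goes at most 41.7 mm and 7.16 degrees, less where a joint would pass 70% of its speed; a pose out of reach is approached as far as the arm can. A call is refused whole if a number of a shift passes 1 or a number of a turn 1, either way. A call with a gripper value outside its range is refused whole. The fingers move at their own pace and stop on an object; FORCE is the grip in N (left out, the last holds). Time passes only in rows, so rows that do not move let the fingers close. It gives the time, the measured TCP pose, the force, the opening and the grip force at its end, in the units of the state.
- read_state(): the state, without advancing time (a new reading comes with each control period).
- camera(name): name is "side" or "top" or "wrist"; returns (picture, depth): 400x640x3 uint8, red, green, blue; 400x640 float32, mm along the optical axis (not along the pixel's ray), 0 where there is no reading.
- camera_info(name): a dict with "intrinsics" (3x3 intrinsics, pixels), "world_from_camera" (4x4, takes a point from camera to world coordinates). Camera axes: x right, y down, z forward; pixel columns grow to the right and rows downward; lengths in mm; the calibration is good to about 2 mm. The wrist camera is an equidistant fisheye: a pixel r from the principal point sees the ray r / f radians off the axis. A picture is of the moment at which its call begins: read the wrist's pose just before it. camera_info takes no time and is no camera call; for the wrist camera it gives the pose at the moment of the call.
- sign_off(): hands the job in; it is judged then, once.
The state is a dict: "clock": time; "joints": joint angles; "qd": joint speeds; "effort": joint torques, N m; "eef_pos": TCP position; "eef_rot": TCP orientation; "wrist_force": force on the tool from outside, world axes, zero at the start; "moment": the same for the moment, N m; "finger_gap": finger opening in mm; "finger_force": force on a finger pad.
Only numpy, scipy, OpenCV 4.12 (cv2) and the standard library are available. Lean on these libraries where they do the work, as an engineer would, in place of code of your own. Each camera call takes 0.05 s, during which the arm holds its last target. There are 200 camera calls.

### The job

Open the dark walnut chocolate box: take its sliding lid by the brass knob, lift the knob end over the stop lip, slide the lid endwise out of its grooves, and lay it knob up in the middle of the white marble slab, lined up with the slab. Set it down rather than dropping it, and leave the lid of the raspberry-red box as it is.

Things in the scene. Friction and masses are not known exactly. Their poses are not given: they have to be found in the camera images.
- walnut_box: Dark walnut box, fixed, 190 (x) x 104 x 62 mm, origin at the centre of its underside, knob end at -x (about towards the robot). Lid lies on ledges 45 mm up. Stop lip across the knob end, top 51 mm up: 6 mm above the lid's underside. Grooves roof the lid's edges over the back 50 mm only (roof underside 56 mm up, 5 mm play): lid can tilt 7 degrees, not lift off; it slides to -x, clear after 45 mm.
- walnut_lid: Dark walnut sliding lid, loose, 0.12 kg: 168 (x) x 86 x 6 mm plate, origin at the centre of its underside, z up. Square brass knob on top, 20 (x) x 24 x 30 mm tall, centred 66 mm towards -x, top 36 mm above the origin. Starts shut, underside 45 mm above the box's, its axes along the box's; play 5 mm lengthwise, 3 mm sideways.
- slab: White marble serving slab, fixed, 220 (its x) x 130 (y) x 12 mm high, origin at the centre of its underside; empty. The lid goes on it with its length along the slab's x, the knob at either end.
- berry_lid: Raspberry-red lid with the same brass knob on a red box of the same build; not to be disturbed. 168 (x) x 86 x 6 mm plate, origin at the centre of its underside, z up. Square brass knob on top, 20 (x) x 24 x 30 mm tall, centred 66 mm towards -x, top 36 mm above the origin. 

How it is judged (in metres and radians):
On the way:
1. the walnut lid has come over the stop lip and slid at least 15 mm along its box towards the knob end, still low over the box (x of walnut_lid in the frame of walnut_box below -0.015 m and y of walnut_lid in the frame of walnut_box between -0.02 and 0.02 m and z of walnut_lid in the frame of walnut_box between 0.04 and 0.075 m), for 0.05 s.
At the end, for the whole second after the job is handed in: The walnut lid lies at rest flat on the marble slab (within 7 degrees), knob up, its centre within 35 mm of the slab's centre and its length within 17 degrees of the slab's, either way round; the red lid is within 15 mm of where it was (horizontal distance between walnut_lid and slab below 0.035 m and z of walnut_lid in the frame of slab between 0.008 and 0.018 m and angle between walnut_lid's own z axis and vertical below 0.12 rad and angle between the x axis of walnut_lid and the x axis of slab, either way round below 0.3 rad and linear speed of walnut_lid below 0.02 m/s and distance of berry_lid from where it was at the start of the episode below 0.015 m); the robot touches nothing.
It fails at once if the red lid is moved by more than 15 mm (distance of berry_lid from where it was at the start of the episode above 0.015 m).
It fails at once if the walnut lid is dropped (falls free of the fingers faster than 0.7 m/s, some 25 mm of fall) (linear speed of walnut_lid above 0.7 m/s and contact force between the fingers and walnut_lid below 0.05 N).
It also fails if it takes over 38 s, if anything falls off the work surface, if the arm or the gripper's body presses on something with over 40 N, if the wrist force passes 120 N, or if a joint passes its speed limit or range.

## Working session

There is one attempt and no reset: what is moved stays moved. The work goes in short steps, Python scripts to look and compute and a shell command to move; the robot and the scene stay as the last step left them, time stands still between calls to the robot, and variables do not carry over. Pictures are saved under pics/ and viewed, at most 10 in all, crops included, and the job is handed in when it is done.

```bash
mkdir -p pics
cat > h.py <<'E'
import numpy as np, cv2
from cell import *
def cam(n):
    i=camera_info(n); im,d=camera(n); return im,d,np.array(i["intrinsics"]),np.array(i["world_from_camera"])
def save(im,f): cv2.imwrite("pics/"+f,im[:,:,::-1])
def pts(d,K,T):
    v,u=np.mgrid[:d.shape[0],:d.shape[1]]
    P=np.stack([(u-K[0,2])/K[0,0]*d,(v-K[1,2])/K[1,1]*d,d],-1)
    return P@T[:3,:3].T+T[:3,3]
E
python3 - <<'E'
from h import *
im,d,K,T=cam("top"); save(im,"top.png"); np.savez("top.npz",im=im,d=d,K=K,T=T)
print(K,T,(d>0).mean()); print(read_state())
E
```

```text
[[404.44870651   0.         324.79117899]
 [  0.         404.44870651 192.68447328]
 [  0.           0.           1.        ]] [[-2.96771430e-02 -9.96904833e-01  7.28012463e-02  5.57702661e+02]
 [-9.99162860e-01  2.75348676e-02 -3.02557532e-02  1.38790398e+01]
 [ 2.81575339e-02 -7.36382057e-02 -9.96887440e-01  8.81774271e+02]
 [ 0.00000000e+00  0.00000000e+00  0.00000000e+00  1.00000000e+00]] 0.9958984375
{'clock': 0.05, 'joints': array([-1.28060909e+00,  3.00465843e-01,  1.52157066e+00, -1.10307546e-05,
        1.32067646e+00, -6.65995500e-02]), 'qd': array([-0.0005932 , -0.0005962 , -0.00137743,  0.00153859, -0.00198773,
        0.00133889]), 'effort': array([ 1.56179434e-03, -5.33214176e+01, -3.53708589e+01,  7.10650231e-02,
        2.36227491e-02, -8.96827078e-05]), 'eef_pos': array([ 192.01819698, -515.1225897 ,  204.89361674]), 'eef_rot': array([-3.14047412e+00, -6.38961461e-05,  3.56789485e-01]), 'wrist_force': array([-0.43352817, -0.46409819, -0.13345061]), 'moment': array([-0.0214568 ,  0.03998208,  0.0516072 ]), 'finger_force': 0.0, 'finger_gap': 93.84356843739832}
```

View pics/top.png

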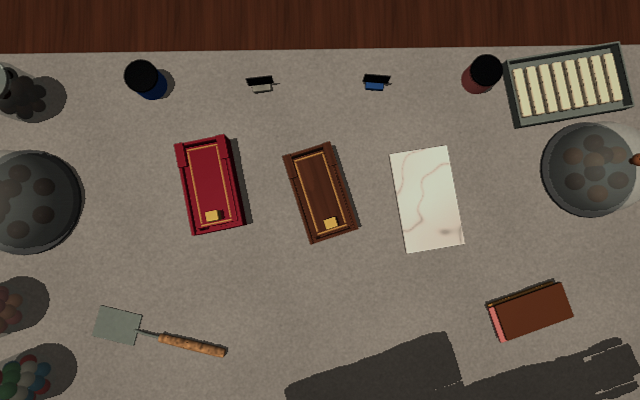

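The top view shows the walnut box at about (320,193) with its knob at (331,224). The slab is at (427,199) and the red box at (210,186).

Run:
```python
from h import *
z=np.load("top.npz"); im,d=z["im"],z["d"]; P=pts(d,z["K"],z["T"])
hsv=cv2.cvtColor(im,cv2.COLOR_RGB2HSV); print(hsv[200,410],hsv[224,331],hsv[190,318],P[230,300])
def show(n,m):
    m=m&(d>0); m=cv2.morphologyEx(m.astype(np.uint8),cv2.MORPH_OPEN,np.ones((3,3)))
    k,l,s,_=cv2.connectedComponentsWithStats(m); j=1+np.argmax(s[1:,4]); q=P[l==j]
    r=cv2.minAreaRect(q[:,:2].astype(np.float32)); b=cv2.boxPoints(r)
    print(n,len(q),"c",np.round(r[0],1),"size",np.round(r[1],1),"ang",round(r[2],1),"medz",np.median(q[:,2]).round(1),"mean",q.mean(0).round(1)); print(b.round(0).tolist())
roi=lambda a,b,c,e:(lambda m:(m.__setitem__((slice(c,e),slice(a,b)),True),m)[1])(np.zeros(d.shape,bool))
W=roi(270,370,130,255); R=roi(165,255,125,245); S=roi(380,475,135,265)
show("slab",S&(P[...,2]>6)); show("walnutbox",W&(P[...,2]>25)); show("wknob",W&(P[...,2]>70)); show("redbox",R&(P[...,2]>25)); show("rknob",R&(P[...,2]>70))
show("walnut rim",W&(P[...,2]>35)&(P[...,2]<70))
show("gold", W&(hsv[...,0]>15)&(hsv[...,0]<30)&(hsv[...,1]>120)&(hsv[...,2]>150))
```

```text
[ 33  26 204] [ 20 155 197] [  8 170  66] [542.44433096  43.35487919  -2.07847289]
slab 5964 c [ 603.1 -233.1] size [220.2 131.3] ang 7.4 medz 11.1 mean [ 602.  -232.4   11.1]
[[486.0, -182.0], [502.0, -312.0], [721.0, -284.0], [704.0, -154.0]]
walnutbox 4597 c [ 6.199e+02 -4.000e-01] size [190.6 104.1] ang 16.4 medz 50.7 mean [ 6.208e+02 -2.000e-01  5.210e+01]
[[514.0, 23.0], [543.0, -77.0], [726.0, -24.0], [697.0, 76.0]]
wknob 120 c [556.8 -18.7] size [19.4 23.7] ang 16.2 medz 80.3 mean [556.8 -18.8  80.2]
[[544.0, -10.0], [551.0, -33.0], [569.0, -27.0], [563.0, -5.0]]
redbox 4946 c [642.6 226.8] size [190.3 105.2] ang 10.3 medz 50.7 mean [643.8 225.6  51.9]
[[540.0, 262.0], [558.0, 158.0], [746.0, 192.0], [727.0, 296.0]]
rknob 137 c [578.1 214.2] size [20.1 24.1] ang 10.3 medz 80.4 mean [577.9 213.3  80. ]
[[566.0, 224.0], [570.0, 201.0], [590.0, 204.0], [586.0, 228.0]]
walnut rim 4444 c [ 6.199e+02 -4.000e-01] size [190.6 104.1] ang 16.4 medz 50.6 mean [6.223e+02 3.000e-01 5.150e+01]
[[514.0, 23.0], [543.0, -77.0], [726.0, -24.0], [697.0, 76.0]]
gold 108 c [556.9 -19. ] size [18.1 22. ] ang 16.3 medz 80.3 mean [556.8 -19.   80.2]
[[545.0, -11.0], [551.0, -32.0], [569.0, -27.0], [562.0, -6.0]]
```

```bash
python3 -m handwheel '0.5 0.7 0 -0.4 0.5;0.5 0.7 0 -0.4 0.5;0.5 0.7 0 0 0.5;0.5 0.7 0 0 0.5;0.5 0.7 0 0 0.5;0.5 0.7 0 0 0.5;0.5 0.7 0 0 0.5;0.5 0.7 0 0 0.5;0.5 0.7 0 0 0.5;0.5 0.7 0 0 0.5;0.5 0.7 0 0 0.5;0.5 0.7 0 0 0.5' 15; python3 -m handwheel '0.5 0.7 0 0 0.5;0.5 0.7 0 0 0.5;0.5 0.7 0 0 0.5;0.5 0.7 0 0 0.5;0.5 0.7 -0.5 0 0.5;0.5 0.7 -0.5 0 0.5;0 0 -0.5 0 0.5;0 0 -0.5 0 0.5;0 0 0 0 0.5;0 0 0 0 0.5'
```

```text
clock: 1.05
eef_pos: [432.7, -177.7, 205.3]
eef_rot: [-3.141, 0.0, 0.287]
wrist_force: [0.1, -0.7, 0.0]
finger_gap: 47.0
finger_force: 0.0
clock: 1.88
eef_pos: [551.6, -11.3, 125.0]
eef_rot: [-3.141, 0.002, 0.287]
wrist_force: [0.2, 0.3, 0.8]
finger_gap: 47.0
finger_force: 0.0
```

```bash
python3 -m handwheel '0.13 -0.19 0 0 0.5;0 0 -0.4 0 0.5;0 0 -0.4 0 0.5;0 0 -0.4 0 0.5;0 0 -0.3 0 0.5;0 0 -0.2 0 0.5;0 0 0 0 0.5;0 0 0 0 0.5' 15; python3 -c "
from h import *
im,d,K,T=cam('side'); save(im,'s1.png')"
```

```text
clock: 2.55
eef_pos: [557.7, -19.2, 58.1]
eef_rot: [3.141, -0.001, 0.287]
wrist_force: [-0.5, 0.0, -0.4]
finger_gap: 47.2
finger_force: 0.0
```

View pics/s1.png

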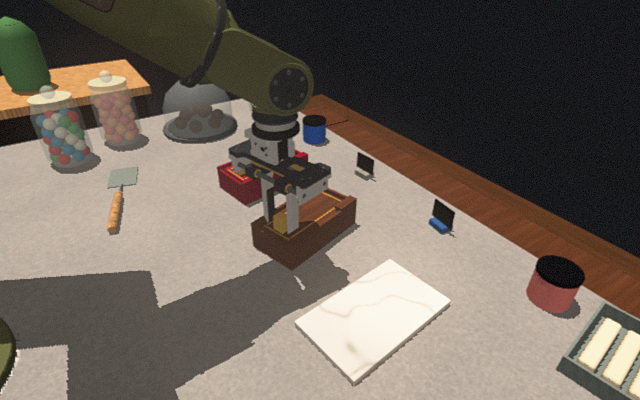

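The side view shows the fingers straddling the brass knob at about (283,222), over the near end of the walnut box. Next I close the gripper and lift a little.

```bash
python3 -m handwheel '0 0 0 0 1;0 0 0 0 1;0 0 0 0 1;0 0 0 0 1;0 0 0 0 1;0 0 0 0 1' 15;  python3 -m handwheel '0 0 0.05 0 1;0 0 0.05 0 1;0 0 0.05 0 1;0 0 0.05 0 1;0 0 0.04 0 1;0 0 0 0 1;0 0 0 0 1'
```

```text
clock: 3.1
eef_pos: [557.5, -19.0, 57.9]
eef_rot: [3.141, -0.001, 0.287]
wrist_force: [-1.3, -0.5, 4.0]
finger_gap: 23.6
finger_force: 15.0
clock: 3.68
eef_pos: [557.3, -18.9, 67.1]
eef_rot: [-3.142, -0.0, 0.287]
wrist_force: [-0.0, -0.1, -1.9]
finger_gap: 24.0
finger_force: 15.0
```

```bash
python3 -m handwheel '-0.12 -0.035 0 0 1;-0.12 -0.035 0 0 1;-0.12 -0.035 0 0 1;-0.12 -0.035 0 0 1;-0.12 -0.035 0 0 1;0 0 0 0 1;0 0 0 0 1' 20; python3 -c "
from h import *
im,d,K,T=cam('side'); save(cv2.resize(im[150:290,200:400],None,fx=4,fy=4),'s2.png')"
```

```text
clock: 4.27
eef_pos: [533.2, -26.1, 67.2]
eef_rot: [3.142, -0.0, 0.287]
wrist_force: [0.5, -0.1, -1.0]
finger_gap: 23.6
finger_force: 20.0
```

View pics/s2.png

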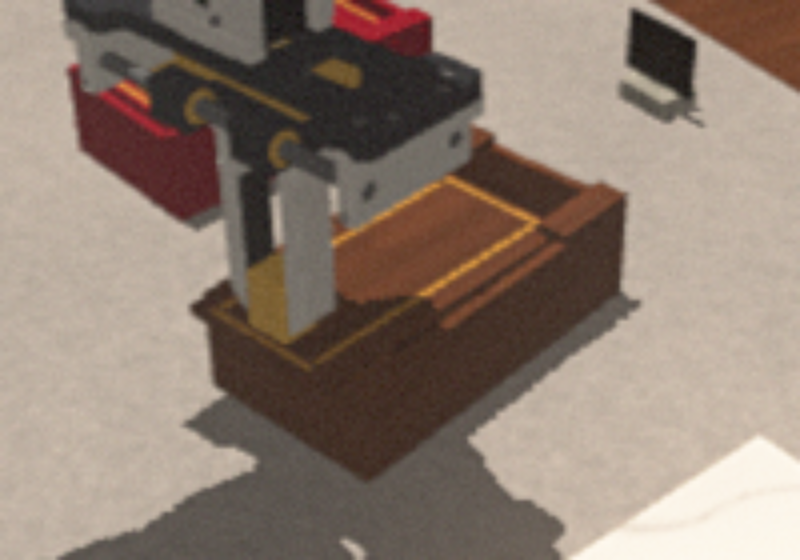

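The lid has slid about 25 mm over the lip, with the knob held at about (280,310) in the crop. I keep sliding, then tighten the grip and lift.

```bash
python3 -m handwheel '-0.16 -0.047 0 0 1;-0.16 -0.047 0 0 1;-0.16 -0.047 0 0 1;-0.16 -0.047 0 0 1;-0.16 -0.047 0 0 1;-0.16 -0.047 0 0 1;-0.16 -0.047 0 0 1;0 0 0 0 1' 20;python3 -m handwheel '0 0 0 0 1;0 0 0 0 1;0 0 0 0 1;0 0 0.2 0 1;0 0 0.4 0 1;0 0 0.4 0 1;0 0 0.4 0 1;0 0 0.4 0 1;0 0 0.2 0 1;0 0 0 0 1;0 0 0 0 1' 50; python3 -c "
from h import *
im,d,K,T=cam('side'); save(cv2.resize(im[100:300,180:420],None,fx=3,fy=3),'s3.png')
im,d,K,T=cam('top'); save(im,'t3.png');P=pts(d,K,T);print(P[180:290,300:345:8][::12,:,2].round(0))"
```

```text
clock: 4.98
eef_pos: [487.4, -39.4, 67.1]
eef_rot: [-3.141, 0.0, 0.287]
wrist_force: [-0.1, 0.7, -1.4]
finger_gap: 24.2
finger_force: 20.0
clock: 5.9
eef_pos: [488.5, -39.1, 146.9]
eef_rot: [3.141, -0.0, 0.287]
wrist_force: [-0.1, -0.3, -1.8]
finger_gap: 23.7
finger_force: 50.0
[[ 26.  26.  29.  23. 133. 133.]
 [133. 132. 135. 135. 134. 134.]
 [131. 133. 136. 135. 134. 136.]
 [ -4. 136. 135. 136. 136. 137.]
 [ -2. 136. 138. 136. 137. 136.]
 [ -0.  -3. 137. 137. 136. 138.]
 [  1.   0. 440. 439. 433. 433.]
 [285. 260. 452. 451. 446. 446.]
 [286. 439. 457. 457. 453. 452.]
 [286. 443. 461. 463. 453. 453.]]
```

View pics/s3.png

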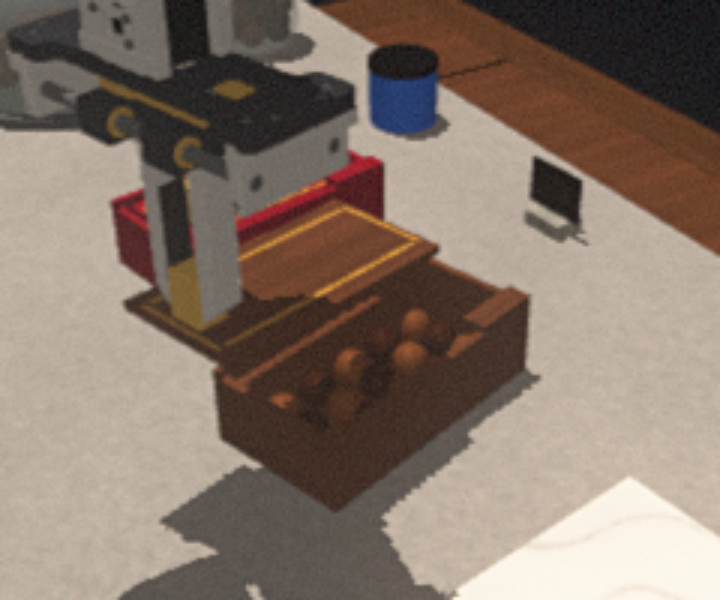

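The lid is clear of the box and held nearly level, far end slightly low. The knob is at about (195,295) in the crop. Next I carry it to the slab.

```bash
python3 -m handwheel '0.06 -0.24 0 0 1;0.12 -0.5 0 -0.2 1;0.12 -0.5 0 -0.2 1;0.12 -0.5 0 -0.2 1;0.12 -0.5 0 -0.2 1;0.12 -0.5 0 -0.2 1;0.12 -0.5 0 -0.2 1;0.12 -0.5 0 -0.2 1;0.12 -0.5 0 -0.2 1;0.12 -0.5 0 -0.2 1;0.1 -0.32 0 0 1;0 0 0 0 1' 50;python3 -m handwheel '0 0 -0.3 0 1;0 0 -0.5 0 1;0 0 -0.5 0 1;0 0 -0.5 0 1;0 0 -0.4 0 1;0 0 -0.2 0 1;0 0 0 0 1;0 0 0 0 1;0 0 0 0 1'; python3 -c "
from h import *
im,d,K,T=cam('side'); save(cv2.resize(im[150:400,200:500],None,fx=2.4,fy=2.4),'s4.png')
im,d,K,T=cam('top'); P=pts(d,K,T); np.savez('t4.npz',im=im,P=P); save(im,'t4.png')"
```

```text
clock: 7.0
eef_pos: [537.9, -244.2, 145.9]
eef_rot: [-3.141, 0.001, 0.128]
wrist_force: [0.3, -0.3, -2.8]
finger_gap: 23.6
finger_force: 50.0
clock: 7.75
eef_pos: [538.5, -241.5, 51.9]
eef_rot: [3.141, -0.001, 0.13]
wrist_force: [-0.4, -0.0, -1.3]
finger_gap: 23.5
finger_force: 50.0
```

View pics/s4.png

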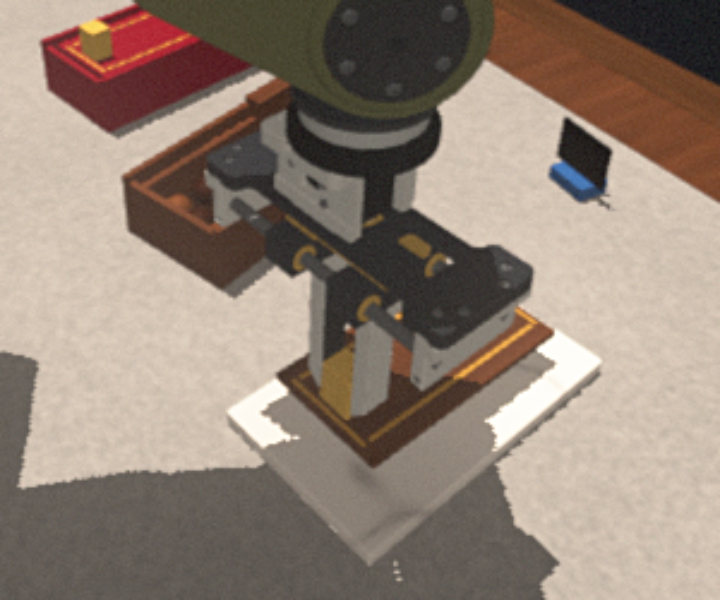

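View pics/t4.png

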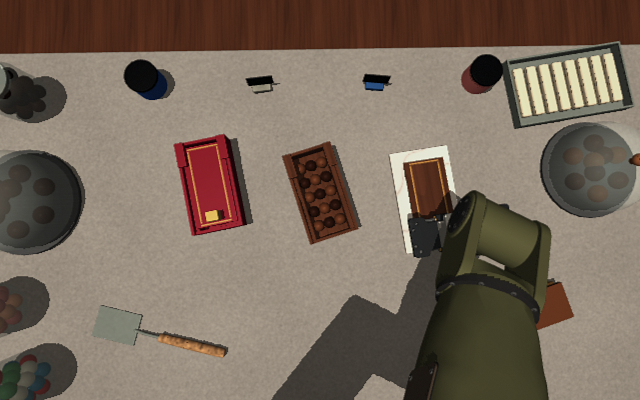

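The side crop shows the lid held above the slab. In the top view its far end is at about (427,160), centred and aligned with the slab. I now lower it gently.

```bash
python3 -m handwheel '0 0 -0.1 0 1;0 0 -0.1 0 1;0 0 -0.1 0 1;0 0 -0.1 0 1;0 0 0 0 1;0 0 0 0 1' 20; python3 -m handwheel '0 0 -0.05 0 1;0 0 -0.05 0 1;0 0 -0.05 0 1;0 0 0 0 1;0 0 0 0 1' 12
```

```text
clock: 8.35
eef_pos: [537.9, -241.5, 34.7]
eef_rot: [-3.141, 0.001, 0.13]
wrist_force: [0.7, -1.2, -1.6]
finger_gap: 23.6
finger_force: 20.0
clock: 8.77
eef_pos: [538.1, -241.6, 29.1]
eef_rot: [3.142, -0.0, 0.13]
wrist_force: [0.9, -0.5, -0.8]
finger_gap: 23.8
finger_force: 12.0
```

```bash
python3 -m handwheel '0 0 -0.04 0 1;0 0 -0.03 0 1;0 0 0 0 1;0 0 0 0 1' 8; python3 -m handwheel '0 0 -0.03 0 1;0 0 0 0 1;0 0 0 0 1' 6
```

```text
clock: 9.1
eef_pos: [538.1, -241.5, 26.2]
eef_rot: [3.142, -0.0, 0.13]
wrist_force: [0.0, -0.6, -0.5]
finger_gap: 23.8
finger_force: 8.0
clock: 9.35
eef_pos: [538.1, -241.5, 25.0]
eef_rot: [-3.142, -0.0, 0.13]
wrist_force: [0.3, -1.2, -1.0]
finger_gap: 23.9
finger_force: 6.0
```

```bash
python3 -m handwheel '0 0 -0.03 0 1;0 0 -0.02 0 1;0 0 0 0 1;0 0 0 0 1'; python3 -m handwheel '0 0 -0.02 0 1;0 0 -0.02 0 1;0 0 0 0 1;0 0 0 0 1'; python3 -c "
from h import *
im,d,K,T=cam('side'); save(cv2.resize(im[230:380,270:470],None,fx=4,fy=4),'s5.png')"
```

```text
clock: 9.68
eef_pos: [538.6, -241.5, 23.8]
eef_rot: [3.141, -0.001, 0.13]
wrist_force: [-0.3, 1.2, 5.6]
finger_gap: 23.9
finger_force: 6.0
clock: 10.02
eef_pos: [538.7, -241.4, 22.4]
eef_rot: [3.141, -0.002, 0.13]
wrist_force: [0.6, 2.4, 8.2]
finger_gap: 24.0
finger_force: 6.0
```

View pics/s5.png

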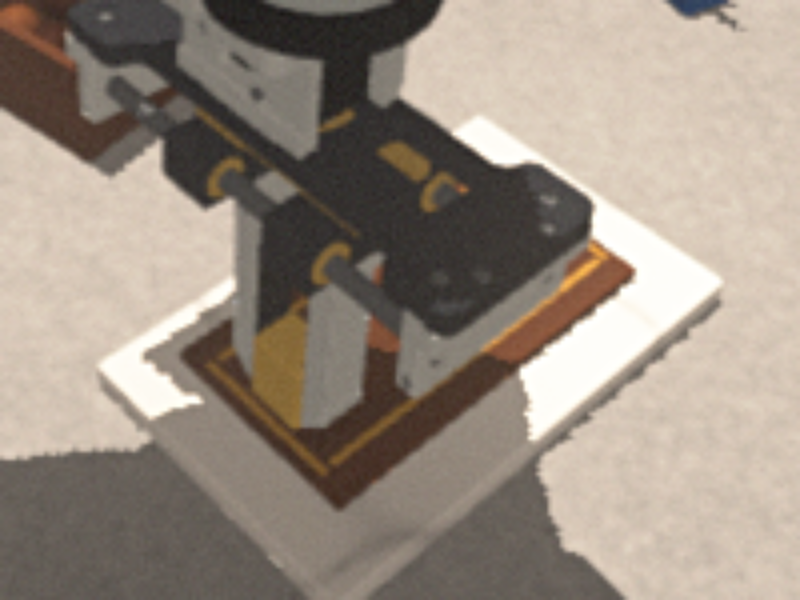

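The lid lies flat on the slab: its near corner is at (340,505) in the crop, with no gap under it, and the contact force has risen. I release to half open and rise clear.

```bash
python3 -m handwheel '0 0 0.02 0 0.9;0 0 0 0 0.6;0 0 0 0 0.5;0 0 0 0 0.5;0 0 0 0 0.5;0 0 0 0 0.5'; python3 -m handwheel '0 0 0.2 0 0.5;0 0 0.4 0 0.5;0 0 0.5 0 0.5;0 0 0.6 0 0.5;0 0 0.6 0 0.5;0 0 0.6 0 0.5;-0.6 0 0.5 0 0.5;-0.8 0 0 0 0.5;-0.8 0 0 0 0.5;-0.8 0 0 0 0.5;0 0 0 0 0.5;0 0 0 0 0.5'
python3 - <<'E'
from h import *
im,d,K,T=cam("top"); P=pts(d,K,T); save(im,"t6.png")
S=np.zeros(d.shape,bool); S[135:265,380:475]=1
g=cv2.cvtColor(im,cv2.COLOR_RGB2HSV)
m=S&(P[...,2]>12)&(P[...,2]<60)&(g[...,1]>90); q=P[m]
print(len(q),cv2.minAreaRect(q[:,:2].astype(np.float32)))
A=np.c_[q[:,:2]-q[:,:2].mean(0),np.ones(len(q))]; k=q[:,2]<30
print(np.linalg.lstsq(A[k],q[k,2],rcond=None)[0])
E
```

```text
clock: 10.57
eef_pos: [538.0, -241.5, 22.1]
eef_rot: [-3.141, 0.0, 0.13]
wrist_force: [-0.5, -0.2, 0.4]
finger_gap: 46.5
finger_force: 0.0
clock: 11.57
eef_pos: [417.6, -241.8, 159.3]
eef_rot: [3.141, -0.001, 0.129]
wrist_force: [-0.1, -0.7, -0.1]
finger_gap: 47.1
finger_force: 0.0
2997 ((601.1433715820312, -231.68569946289062), (167.34556579589844, 86.01172637939453), 7.424330234527588)
[-1.98361077e-03  2.80007371e-03  1.71905686e+01]
```

View pics/t6.png

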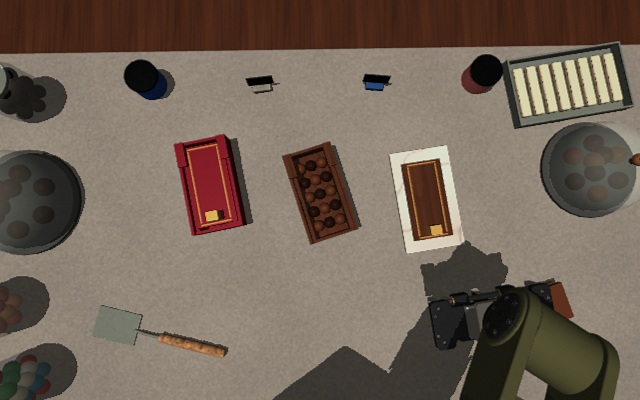

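The lid lies flat, centred and aligned on the slab at (427,200), knob up. The red lid is unmoved and the arm is clear.

```bash
python3 -c "
from cell import *
print(sign_off())"
```

```text
the job is handed in; nothing more can be done
None
```

The walnut lid is out of its box and lying flat, knob up, about 2 mm from the slab's centre and in line with it; the red lid was not touched, and the job was handed in at about 12 s (no verdict was returned).

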